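Show the wide dough scraper to the hygiene camera

TASK

Start the hygiene check by pressing the camera's table pedal down to its stop and letting it spring back up. Then take the widest of the three dough scrapers out of the slotted block and hold it in the air in front of the inspection camera, 16 cm from the lens: the middle of its blade on the lens's line of sight, the blade flat-on to the lens, the handle uppermost with its length level. Finish while holding it still there, do not touch the camera, and leave the other two scrapers and everything else on the counter where they are.

Things in the scene. Friction and masses are not known exactly. Their poses are not given: they have to be found in the camera images.
- wide_scraper: The scraper to show: steel blade 4 mm thick (x), 150 mm wide (y), 88 mm high, and along its whole top a straight black handle 20 mm thick (x), 150 mm long (y), from 80 to 110 mm above the origin. 0.2 to 0.4 kg. Origin: middle of the lower edge; z points to the handle. Starts upright in any of the block's slots (may lean 5 degrees), lower edge 10 mm above the counter. Either face may be shown.
- wide_scraper_mid (a point): Middle of the wide scraper's bare steel blade, 40 mm above its lower edge, half way along and through; axes as the scraper's.
- middle_scraper: Same kind of scraper, 110 mm wide, all else equal; stays in its slot.
- small_scraper: Same kind of scraper, 75 mm wide, all else equal; stays in its slot.
- block: Fixed white plastic block 190 (x) x 178 (y) x 40 mm high with three parallel slots along its y, 72 mm apart (at x = -72, 0 and +72 mm), each 7 mm wide, 154 mm long, 30 mm deep. Origin: centre of its underside.
- lens (a point): Centre of the inspection camera's front glass, about 300 mm above the counter, at the end of a short black barrel 50 mm across on a white box 75 x 70 x 60 mm. It looks 25 degrees downward. Axes: x points back into the camera (it looks along -x), y is level, z is up, square to the line of sight (it leans away from the camera, over the space before the lens).
- view_point (a point): Point in the air on the lens's line of sight, 160 mm in front of the glass, about 232 mm above the counter; axes as the lens's. The middle of the blade belongs here, with the scraper's z along this z and its x and y along this x and y (either way round).
- camera: Fixed foot (grey, round, 130 mm across) and 345 mm post of the inspection camera, with the head on it. Origin: centre of the foot's underside; the camera looks towards its -x.
- pedal (a joint): Start pedal's angle: 0 up (at rest), 0.30 rad at its stop; counts as down above 0.27. A spring pushes it up: about 5 N to start it and 9 to 10 N to hold it at the stop, at the press point. It springs back by itself.
- pedal_press (a point): Middle of the rubber pad on top of the pedal, 85 mm from the hinge; about 68 mm above the counter at rest, 43 mm at the stop. The pedal is a steel plate 110 mm long (x), 70 mm wide (y), hinged at its +x end 36 mm above the counter; at rest it slopes up towards -x at 0.30 rad, at the stop it is level. The point's x and y are level at rest and turn with the pedal.
- pedal_base: Fixed foot of the pedal, grey plate 130 (x) x 90 (y) x 16 mm. Origin: centre of its underside.
- shaker: Bystander: steel shaker, 48 mm across, 92 mm tall, origin under its centre.
- bowl: Bystander: steel bowl, 120 mm across, 50 mm tall, origin under its centre.
- beaker: Bystander: white plastic beaker, 64 mm across, 75 mm tall, origin under its centre.
- jar: Bystander: amber glass jar, 66 mm across, 90 mm tall, origin under its centre.
- loaf_tin: Bystander: dark loaf tin 110 (x) x 220 (y) x 70 mm, origin under its centre.
- can: Bystander: food can, 74 mm across, 110 mm tall, origin under its centre.
Mind the look-alikes: they are no part of the job. Leave any purple look-alike of the pedal_base alone.

How it is judged:
By the outcome, as a careful person would: the job done as asked, in the order asked, and still so for the second after the job is handed in, while the arm keeps its last pose, push and grip.
It also fails if it takes over 51 s, if anything falls off the work surface, if the arm or the gripper's body presses on something with over 40 N, if the wrist force passes 120 N, or if a joint passes its speed limit or range.

ROBOT

A 6-joint arm with a two-finger parallel gripper is mounted at the origin on the work surface. World frame = base frame: x ahead of the robot, y to its left, z up, the work surface at z = 0. Lengths are in m, angles in degrees, forces in N, time in s.
With the tool pointing down it reaches from about 0.35 to 0.875 m from the base axis. Payload 4.2 kg.
Tool frame: the origin (TCP) lies at the very end of the fingers, on their centre line; the grasp point (between the pads) lies 19 mm behind it; z points along the fingers, x is the direction in which the jaws open and shut, and the axes are right-handed (so a half turn about z gives the same grasp; the last joint's range is limited). The gripper opens to 87 mm and grips with 3 to 60 N. Pads are 19 mm wide; open, the fingers measure 117 mm over their backs; the gripper's body (75 mm by 190 mm) begins 51 mm behind the grasp point.
Start: joints at [79.504, 22.042, 0.453, 0, -68.411, -14.817], TCP at [0.267, 0.565, 0.223] pointing down, gripper open.
Joint ranges: [-179.83, 179.83], [-69.29, 118.12], [-61.27, 80.66], [-181.25, 117.63], [-171.15, -9.14], [-177.46, 177.46]. Speed limits (degrees/s): [159.86, 159.86, 180, 180, 180, 180].

INTERFACE

Orientations are given as a 3x3 rotation matrix whose columns are the frame's x, y, z axes.
In Python, from station import r gives the robot as it stands.
- The arm moves only by the tool move_arm, never from a script. Its argument "series" is a list that holds one entry, the list of rows, each a list of 7 numbers: the shift along the tool's x, y, z in cm, then the turn, a rotation vector about the tool's x, y, z in degrees, then the opening, from -1 (shut) to 1 (fully open). In form: [[[dx, dy, dz, wx, wy, wz, fingers], ...]]. A call has 1 to 12 rows; each row shifts and turns the commanded pose from where the row before left it, along the tool's axes as they then stand; what a row does not reach is not made up. A row lasts 1/8 s, in which the tool goes at most 62.5 mm and 10.7 degrees, less where a joint would pass 70% of its speed; a pose out of reach is approached as far as the arm can. A call is refused whole if a number of a shift passes 6.25 or a number of a turn 10.7, either way. A call with a gripper value outside its range is refused whole. The fingers move at their own pace and stop on an object; the grip force is fixed at half the most. Time passes only in rows, so rows that do not move let the fingers close. It gives the time, the measured TCP pose, the force and the opening at its end, in the units of the state.
- r.sense(): the state, without advancing time (a new reading comes with each control period).
- r.capture(name): name is "scene" or "side" or "wrist"; returns a dict with "color" (384x512x3 uint8, blue, green, red), "fx", "fy", "cx", "cy" (pixels), "D" ([k1, k2, p1, p2, k3] as OpenCV has them; the pictures are not rectified), "rvec" (rotation vector, rad) and "tvec" (3), from world to camera coordinates, as OpenCV has them; the wrist camera has in their place "tool_from_camera" (4x4, takes a point from camera to tool coordinates, whose origin is the TCP and whose axes are the tool frame's). Camera axes: x right, y down, z forward; pixel columns grow to the right and rows downward; lengths in m; the calibration is good to about 2 mm. A picture is of the moment at which its call begins: read the wrist's pose just before it. There is no depth.
- r.finish_job(): hands the job in, once; it reports no verdict.
The state is a dict: "time_s": time; "joints": joint angles; "joint_velocities": joint speeds; "effort": joint torques, N m; "tcp_pos": TCP position; "ee_rot": TCP orientation; "wrist_force": force on the tool from outside, world axes, zero at the start; "moment": the same for the moment, N m; "gripper_width": opening from 0.0 (shut) to 1.0 (fully open).
Only numpy, scipy, OpenCV 4.12 (cv2) and the standard library are available. Lean on these libraries where they do the work, as an engineer would, in place of code of your own. Each camera call takes 0.05 s, during which the arm holds its last target.

## Working session

There is one attempt and no reset: what is moved stays moved. The work goes in short steps, Python scripts to look and compute and a tool call to move; the robot and the scene stay as the last step left them, time stands still between calls to the robot, and variables do not carry over. Pictures are saved under pics/ and viewed, and the job is handed in when it is done.

Besides the shell and the picture viewer there is one more tool, called after "Request:" as name(argument=value, ...) on one line, values as JSON. move_arm: Moves the arm, as the interface text tells. Its arguments: {"type":"object","properties":{"series":{"type":"array","items":{"type":"array","items":{"type":"array","items":{"type":"number"}}}}},"required":["series"]}

```bash
ls; mkdir -p pics
python3 - <<'E'
from station import r
import cv2,pickle
s=r.sense();print(s)
d={}
for n in("scene","side","wrist"):
    c=r.capture(n);d[n]=c;cv2.imwrite(f"pics/{n}0.png",c["color"]);print({k:v for k,v in c.items() if k!="color"})
pickle.dump((s,d),open("cap0.pkl","wb"))
E
```

```text
pics
{'time_s': 0.0, 'joints': array([ 7.95045061e+01,  2.20909462e+01,  3.80505456e-01, -3.03353090e-02,
       -6.84103353e+01, -1.48158979e+01]), 'joint_velocities': array([ 0.01174685,  0.03053238,  0.01610462,  0.0104755 , -0.02141604,
        0.03867857]), 'effort': array([ 6.71819525e-04, -3.90657628e+01,  1.87404174e+01,  4.22005087e+00,
        1.10372464e-02, -1.85159856e-04]), 'tcp_pos': array([0.26693763, 0.56446789, 0.22145912]), 'ee_rot': array([[-4.27713243e-01, -9.03914060e-01, -8.68039002e-04],
       [-9.03911888e-01,  4.27714119e-01, -1.98294569e-03],
       [ 2.16368503e-03, -6.35013597e-05, -9.99997657e-01]]), 'wrist_force': array([0.33427727, 0.03643607, 0.78254804]), 'moment': array([ 0.04862197, -0.01558169,  0.00022886]), 'gripper_width': 0.9995959668209925}
{'fx': 456.7948897981443, 'fy': 456.7948897981443, 'cx': 249.5802611058034, 'cy': 191.88271400870016, 'D': array([0.02818575, 0.        , 0.        , 0.        , 0.        ]), 'rvec': array([ 2.07250239,  1.28762956, -0.54012496]), 'tvec': array([-0.23122412, -0.19769207,  2.02122524])}
{'fx': 349.6655371846034, 'fy': 349.6655371846034, 'cx': 257.9091549755084, 'cy': 200.07739312291818, 'D': array([0.02770262, 0.        , 0.        , 0.        , 0.        ]), 'rvec': array([ 2.30950004, -0.2030748 ,  0.08177248]), 'tvec': array([-0.50383329,  0.23137634,  1.29284869])}
{'fx': 265.14287354236063, 'fy': 265.14287354236063, 'cx': 261.77047545680693, 'cy': 185.78312289410746, 'D': array([-0.04559766,  0.        ,  0.        ,  0.        ,  0.        ]), 'tool_from_camera': array([[ 9.99999271e-01,  1.11611545e-03,  4.59930482e-04,
         1.98993369e-04],
       [-1.20237500e-03,  9.54815672e-01,  2.97196208e-01,
        -8.05309229e-02],
       [-1.07443551e-04, -2.97196544e-01,  9.54816319e-01,
        -1.62963399e-01],
       [ 0.00000000e+00,  0.00000000e+00,  0.00000000e+00,
         1.00000000e+00]])}
```

View pics/scene0.png

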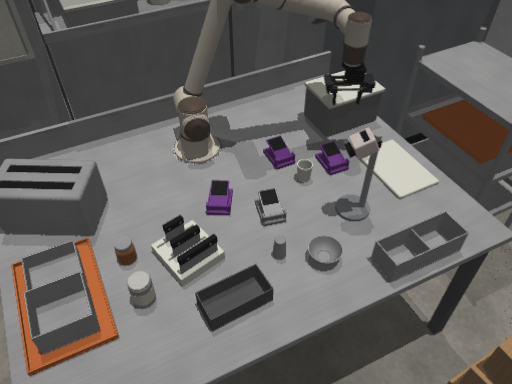

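View pics/side0.png

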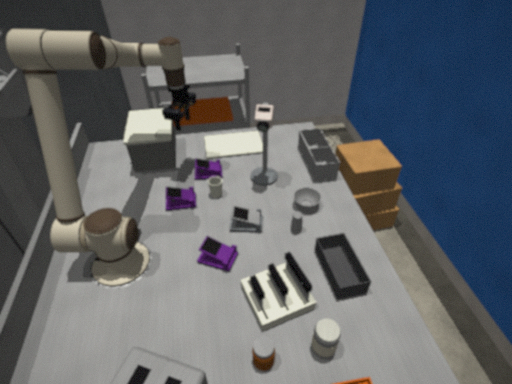

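View pics/wrist0.png

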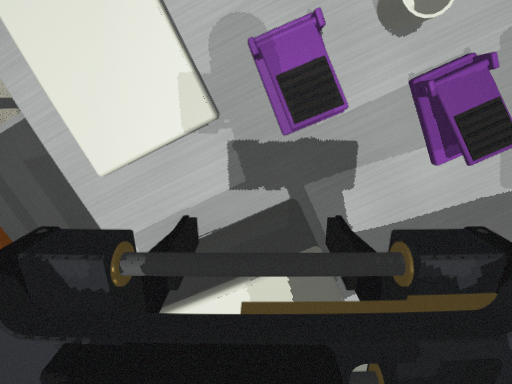

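The scene view shows the grey pedal at about (270,205), the block at (188,248) and the camera foot at (352,207), with its head at (362,143). There are three purple decoys. I'll zoom in for precise pixels.

Run:
```python
import cv2,pickle
s,d=pickle.load(open("cap0.pkl","rb"))
def crop(n,x,y,w,h,k,o):
    im=d[n]["color"][y:y+h,x:x+w]; im=cv2.resize(im,None,fx=k,fy=k,interpolation=cv2.INTER_CUBIC)
    for i in range(0,w,10):
        cv2.line(im,(i*k,0),(i*k,6 if i%50 else 14),(0,0,255),1)
        if i%20==0: cv2.putText(im,str(x+i),(i*k,24),0,.35,(0,0,255),1)
    for i in range(0,h,10):
        cv2.line(im,(0,i*k),(6,i*k),(0,0,255),1)
        if i%20==0: cv2.putText(im,str(y+i),(8,i*k+4),0,.35,(0,0,255),1)
    cv2.imwrite(f"pics/{o}.png",im)
crop("scene",140,180,160,110,5,"c_block")
crop("side",220,190,110,140,4,"c_sblock")
crop("scene",320,110,80,120,5,"c_cam")
crop("side",230,90,60,110,5,"c_scam")
```

```text
(no output)
```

View pics/c_block.png

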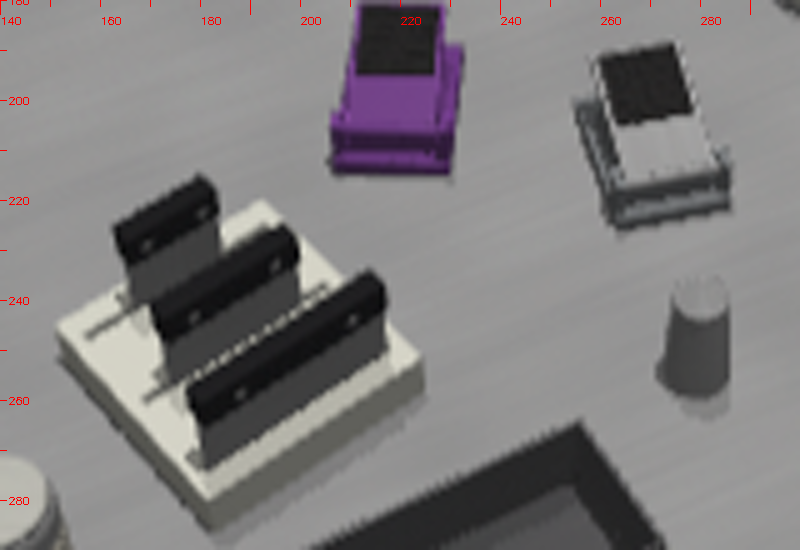

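View pics/c_sblock.png

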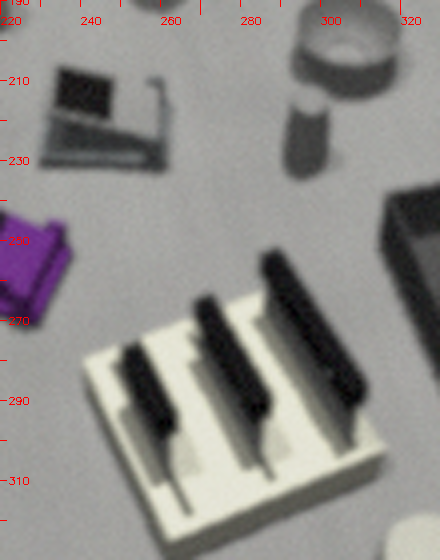

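View pics/c_cam.png

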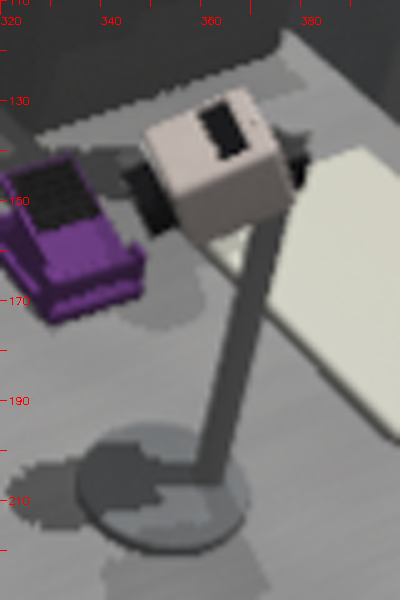

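View pics/c_scam.png

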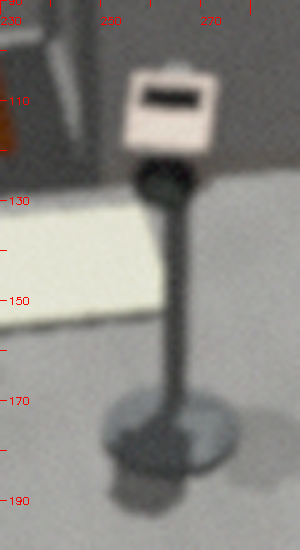

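```bash
cat > h.py <<'E'
import numpy as np,cv2,pickle
from scipy.optimize import least_squares
from scipy.spatial.transform import Rotation as R
s0,d0=pickle.load(open("cap0.pkl","rb"))
def proj(n,P):
    c=d0[n];K=np.array([[c["fx"],0,c["cx"]],[0,c["fy"],c["cy"]],[0,0,1]])
    return cv2.projectPoints(np.asarray(P,float).reshape(-1,3),c["rvec"],c["tvec"],K,c["D"])[0][:,0]
def tri(obs):
    f=lambda p:np.concatenate([proj(n,p)[0]-np.array(q) for n,q in obs])
    o=least_squares(f,[.5,0,.1]);return o.x,o.fun
def Rz(a): return R.from_euler('z',a).as_matrix()
E
python3 - <<'E'
from h import *
print(tri([("scene",(268.9,196.6)),("side",(240.8,213))]))
# block: local corners
B=[("scene",(-1,-1),0,0)]
tops_sc=[(151,245.4),(192.6,219.6),(224.8,251.4),(182,280.6)]
for q in tops_sc: pass
# planar back-projection to z=0.04
def bp(n,q,z):
    o=least_squares(lambda p:proj(n,[p[0],p[1],z])[0]-np.array(q),[.5,-.2]);return o.x
C=[bp("scene",q,.04) for q in tops_sc];print(np.round(C,3))
S=[bp("side",q,.04) for q in [(240.7,280.5),(316,301.7),(262,325.7)]];print(np.round(S,3))
for a in range(4): print(np.linalg.norm(C[a]-C[a-1]))
print("foot",bp("scene",(352.3,207),.005))
print("lens",tri([("scene",(347.7,151)),("side",(263,126.6))]))
print("boxtop", [tri([("scene",p),("side",q)]) for p,q in [((349,135.6),(249,0))][:0]])
E
```

```text
(array([0.46321967, 0.11371433, 0.06458786]), array([ 0.09113243, -0.19486811,  0.11398181,  0.19670774]))
[[ 0.467 -0.351]
 [ 0.421 -0.179]
 [ 0.606 -0.132]
 [ 0.651 -0.304]]
[[ 0.421 -0.181]
 [ 0.648 -0.303]
 [ 0.463 -0.353]]
0.1902602799763007
0.1781845875766712
0.1908646687477174
0.17818533748341966
foot [0.60646194 0.39982567]
lens (array([0.59488982, 0.3374297 , 0.30599466]), array([ 0.28491242, -0.86829346,  0.51117626,  0.96631385]))
boxtop []
```

```bash
cat >> h.py <<'E'
def down(yaw_deg):  # tool z down, tool x at yaw
    a=np.radians(yaw_deg);x=np.array([np.cos(a),np.sin(a),0]);z=np.array([0,0,-1.]);return np.column_stack([x,np.cross(z,x),z])
def plan(p,Rm,tp,tR,n,grip,dp=2,da=1):
    p=np.array(p,float);Rm=np.array(Rm);rows=[]
    for i in range(n,0,-1):
        w=np.round(np.degrees(R.from_matrix(Rm.T@tR).as_rotvec())/i,da)
        t=np.round(Rm.T@(np.array(tp)-p)*100/i,dp)
        rows.append([*(t+0.),*(w+0.),grip]);p=p+Rm@t/100;Rm=Rm@R.from_rotvec(np.radians(w)).as_matrix()
    print(str([[float("%g"%v) for v in q] for q in rows]).replace(" ",""));print("end",np.round(p,4))
    return p,Rm
E
python3 - <<'E'
from h import *
p,Rm=s0["tcp_pos"],s0["ee_rot"]
p,Rm=plan(p,Rm,[.30,.46,.30],down(-115),3,-1,1,1)
plan(p,Rm,[.463,.16,.25],down(-100),8,-1,1,1)
# pad corner triangulation for the pedal yaw
sc=[(259.3,190.9),(274.5,188.9),(278.5,201.9),(263.5,204.9)]
sd=[(58,66),(113,76),(108,120),(53,108)]
def bp(n,q,z): return least_squares(lambda p:proj(n,[p[0],p[1],z])[0]-np.array(q),[.5,.1]).x
print([np.round(bp("scene",q,.066),3) for q in sc],[np.round(bp("side",(220+q[0]/4,190+q[1]/4),.066),3) for q in sd])
E
```

```text
[[2.7,-2.5,-2.6,0.0,0.0,-0.1,-1.0],[2.7,-2.5,-2.6,0.0,-0.1,-0.1,-1.0],[2.7,-2.4,-2.6,0.0,0.0,-0.1,-1.0]]
end [0.2994 0.4598 0.2996]
[[2.5,-3.4,0.6,0.0,0.0,-1.9,-1.0],[2.6,-3.4,0.6,0.0,0.0,-1.9,-1.0],[2.8,-3.3,0.6,0.0,0.0,-1.9,-1.0],[2.9,-3.2,0.6,0.0,0.0,-1.9,-1.0],[3.0,-3.1,0.6,0.0,0.0,-1.9,-1.0],[3.0,-2.9,0.7,0.0,0.0,-1.8,-1.0],[3.2,-2.9,0.6,0.0,0.0,-1.9,-1.0],[3.2,-2.7,0.7,0.0,0.0,-1.8,-1.0]]
end [0.4629 0.1601 0.2497]
[array([0.422, 0.094]), array([0.439, 0.15 ]), array([0.505, 0.131]), array([0.494, 0.075])] [array([0.443, 0.155]), array([0.495, 0.131]), array([0.481, 0.071]), array([0.431, 0.097])]
```

Request:
move_arm(series=[[[2.7, -2.5, -2.6, 0, 0, 0, -1], [2.7, -2.5, -2.6, 0, 0, 0, -1], [2.7, -2.4, -2.6, 0, 0, 0, -1], [2.5, -3.4, 0.6, 0, 0, -1.9, -1], [2.6, -3.4, 0.6, 0, 0, -1.9, -1], [2.8, -3.3, 0.6, 0, 0, -1.9, -1], [2.9, -3.2, 0.6, 0, 0, -1.9, -1], [3.0, -3.1, 0.6, 0, 0, -1.9, -1], [3.0, -2.9, 0.7, 0, 0, -1.8, -1], [3.2, -2.9, 0.6, 0, 0, -1.9, -1], [3.2, -2.7, 0.7, 0, 0, -1.8, -1], [0, 0, 0, 0, 0, 0, -1]]])

```text
time_s: 1.65
tcp_pos: [0.4616, 0.1574, 0.2496]
ee_rot: [[-0.183, -0.983, -0.002], [-0.983, 0.183, -0.001], [0.002, 0.002, -1.0]]
wrist_force: [-0.4, -0.2, -0.2]
gripper_width: 0.006
```

```bash
cat >> h.py <<'E'
def snap(tag):
    from station import r
    s=r.sense();c=r.capture("wrist");pickle.dump((s,c),open(f"w_{tag}.pkl","wb"))
    im=cv2.resize(c["color"],None,fx=1.5,fy=1.5,interpolation=cv2.INTER_CUBIC);cv2.imwrite(f"pics/w_{tag}.png",im)
    print(s["time_s"],np.round(s["tcp_pos"],4),np.round(s["joints"],1),s["gripper_width"]);return s,c
def wproj(s,c,P):
    K=np.array([[c["fx"],0,c["cx"]],[0,c["fy"],c["cy"]],[0,0,1]])
    T=np.eye(4);T[:3,:3]=s["ee_rot"];T[:3,3]=s["tcp_pos"];M=np.linalg.inv(T@c["tool_from_camera"])
    return cv2.projectPoints(np.asarray(P,float).reshape(-1,3),cv2.Rodrigues(M[:3,:3])[0],M[:3,3],K,c["D"])[0][:,0]
E
python3 -c "
from h import *
s,c=snap('ped');print(s['ee_rot'].round(3));print(wproj(s,c,[.465,.1125,.068])*1.5)"
```

```text
1.65 [0.4616 0.1574 0.2496] [ 37.9   7.4 -15.5  -0.  -67.2  41.5] 0.0064912438198258
[[-0.183 -0.983 -0.002]
 [-0.983  0.183 -0.001]
 [ 0.002  0.002 -1.   ]]
[[441.87654072 236.83280463]]
```

View pics/w_ped.png

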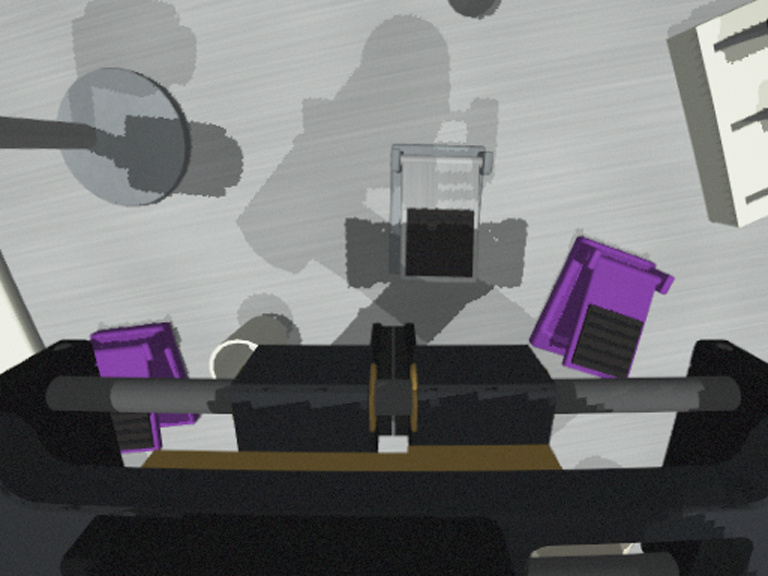

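The pad spans (406–474, 209–277) with its centre at about (440,243), and my prediction was (442,237). The camera foot is centred at about (125,137).

```bash
cat >> h.py <<'E'
def wbp(s,c,q,z): return least_squares(lambda p:wproj(s,c,[p[0],p[1],z])[0]-np.array(q),[.5,.1]).x
E
python3 - <<'E'
from h import *
s,c=pickle.load(open("w_ped.pkl","rb"))
f=lambda x,y,z:wbp(s,c,(x/1.5,y/1.5),z)
pp=f(440,243,.068);print(pp,"foot",f(124,137,.008), "hinge",f(440,150,.037))
p,Rm=plan(s["tcp_pos"]+[0.001,.0015,0],s["ee_rot"],[.464,.112,.09],down(-105.),5,-1)
E
```

```text
[0.45982302 0.11494446] foot [0.60809452 0.3985549 ] hinge [0.53732443 0.0996541 ]
[[0.91,-0.2,3.19,0.0,0.0,0.9,-1.0],[0.91,-0.22,3.19,0.0,0.0,0.9,-1.0],[0.9,-0.23,3.2,0.0,0.0,0.9,-1.0],[0.9,-0.25,3.19,0.0,0.0,0.9,-1.0],[0.9,-0.27,3.2,0.1,-0.1,0.9,-1.0]]
end [0.464 0.112 0.09 ]
```

Request:
move_arm(series=[[[0.9, -0.2, 3.2, 0, 0, 0.9, -1], [0.9, -0.2, 3.2, 0, 0, 0.9, -1], [0.9, -0.2, 3.2, 0, 0, 0.9, -1], [0.9, -0.2, 3.2, 0, 0, 0.9, -1], [0.9, -0.1, 3.2, 0, 0, 0.9, -1], [0, 0, 1.0, 0, 0, 0, -1], [0, 0, 1.0, 0, 0, 0, -1], [0, 0, 0, 0, 0, 0, -1]]])

```text
time_s: 2.7
tcp_pos: [0.461, 0.1145, 0.0707]
ee_rot: [[-0.255, -0.967, 0.0], [-0.967, 0.255, 0.0], [-0.0, -0.0, -1.0]]
wrist_force: [0.1, 0.8, -0.8]
gripper_width: 0.006
```

Request:
move_arm(series=[[[0, 0, 0.7, 0, 0, 0, -1], [0, 0, 0.7, 0, 0, 0, -1], [0, 0, 0.6, 0, 0, 0, -1], [0, 0, 0, 0, 0, 0, -1]]])

```text
time_s: 3.2
tcp_pos: [0.4608, 0.1143, 0.0513]
ee_rot: [[-0.255, -0.967, 0.0], [-0.967, 0.255, 0.001], [-0.001, -0.0, -1.0]]
wrist_force: [-4.2, 1.9, 8.0]
gripper_width: 0.003
```

Request:
move_arm(series=[[[0, 0, 0.4, 0, 0, 0, -1], [0, 0, 0.4, 0, 0, 0, -1], [0, 0, 0, 0, 0, 0, -1]]])

```text
time_s: 3.58
tcp_pos: [0.4601, 0.1143, 0.0436]
ee_rot: [[-0.256, -0.967, -0.001], [-0.967, 0.256, 0.001], [-0.0, 0.001, -1.0]]
wrist_force: [-6.6, 3.7, 10.3]
gripper_width: 0.007
```

Request:
move_arm(series=[[[0, 0, 0.2, 0, 0, 0, -1], [0, 0, 0.2, 0, 0, 0, -1], [0, 0, 0, 0, 0, 0, -1]]])

```text
time_s: 3.95
tcp_pos: [0.4601, 0.1143, 0.0428]
ee_rot: [[-0.254, -0.967, -0.0], [-0.967, 0.254, 0.0], [-0.0, 0.0, -1.0]]
wrist_force: [-16.3, 4.4, 35.8]
gripper_width: 0.002
```

Request:
move_arm(series=[[[0, 0, -2, 0, 0, 0, -1], [0, 0, -4, 0, 0, 0, -1], [0, 0, -5, 0, 0, 0, -1], [0, 0, -5, 0, 0, 0, -1], [0, 0, -4, 0, 0, 0, -1], [0, 0, -2, 0, 0, 0, -1], [0, 0, 0, 0, 0, 0, -1]]])

```text
time_s: 4.82
tcp_pos: [0.4616, 0.1143, 0.2603]
ee_rot: [[-0.256, -0.967, 0.004], [-0.967, 0.256, 0.003], [-0.004, -0.003, -1.0]]
wrist_force: [-0.2, -0.0, -0.8]
gripper_width: 0.004
```

```bash
cat >> h.py <<'E'
def lensR(yaw,t=25):
    a,b=np.radians(yaw),np.radians(t);h=np.array([np.cos(a),np.sin(a),0]);k=np.array([0,0,1.])
    x=np.cos(b)*h+np.sin(b)*k;z=-np.sin(b)*h+np.cos(b)*k
    return np.column_stack([x,np.cross(z,x),z])
def toolR(yaw): 
    L=lensR(yaw);return np.column_stack([-L[:,0],L[:,1],-L[:,2]])
E
python3 - <<'E'
from h import *
s,c=snap("ped2")
plan(s["tcp_pos"],s["ee_rot"],[.57,.15,.36],toolR(78),5,.15,1,1)
E
```

```text
4.825 [0.4616 0.1143 0.2603] [ 33.5   5.5 -16.2   0.  -68.   41.6] 0.003919624761982607
[[-1.3,-1.9,-2.0,-0.2,-5.0,-0.5,0.15],[-1.4,-1.9,-1.9,-0.2,-4.9,-0.6,0.15],[-1.5,-2.0,-1.7,-0.1,-5.0,-0.5,0.15],[-1.7,-1.9,-1.6,-0.2,-4.9,-0.6,0.15],[-1.7,-2.0,-1.5,-0.1,-5.0,-0.5,0.15]]
end [0.5701 0.1496 0.3597]
```

View pics/w_ped2.png

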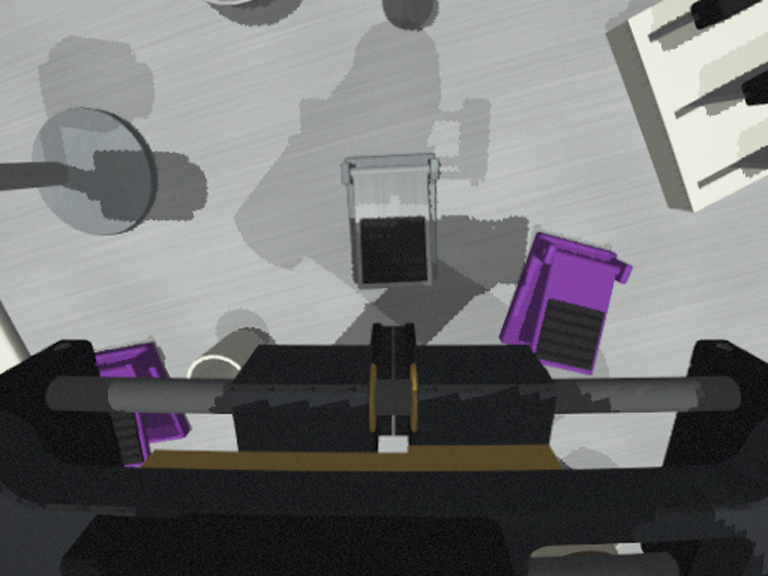

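The pedal hit its stop at z=0.0428 with 36 N. The picture shows it sprung back up, with the pad at (395,250) looking the same as before the press. Next I'll look at the inspection camera.

Request:
move_arm(series=[[[-1.3, -1.9, -2.0, -0.2, -5.0, -0.5, 0.15], [-1.4, -1.9, -1.9, -0.2, -4.9, -0.6, 0.15], [-1.5, -2.0, -1.7, -0.1, -5.0, -0.5, 0.15], [-1.7, -1.9, -1.6, -0.2, -4.9, -0.6, 0.15], [-1.7, -2.0, -1.5, -0.1, -5.0, -0.5, 0.15], [0, 0, 0, 0, 0, 0, 0.15], [0, 0, 0, 0, 0, 0, 0.15]]])

```text
time_s: 5.75
tcp_pos: [0.5688, 0.1492, 0.3552]
ee_rot: [[-0.193, -0.978, 0.081], [-0.888, 0.209, 0.41], [-0.417, 0.007, -0.909]]
wrist_force: [-0.0, 0.7, -0.2]
gripper_width: 0.568
```

Run:
```python
from h import *
s,c=snap("lens");print(s["ee_rot"].round(3),wproj(s,c,[.595,.337,.3])*1.5)
```

```text
5.75 [0.5688 0.1492 0.3552] [ 18.3  10.8   7.8 -22.1 -75.4  63. ] 0.5684912384149841
[[-0.193 -0.978  0.081]
 [-0.888  0.209  0.41 ]
 [-0.417  0.007 -0.909]] [[202.29998408 281.93683147]]
```

View pics/w_lens.png

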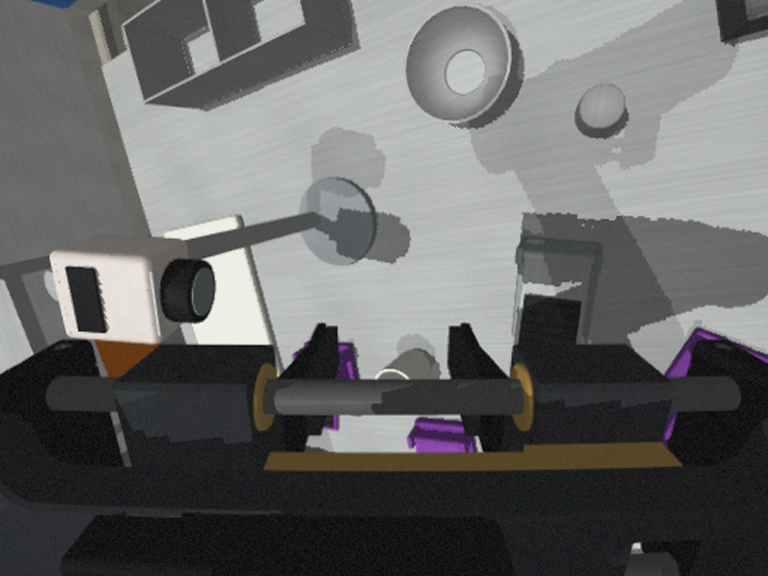

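Run:
```python
from h import *
s,c=pickle.load(open("w_lens.pkl","rb"))
im=c["color"][145:240,20:160];im=cv2.resize(im,None,fx=5,fy=5,interpolation=cv2.INTER_CUBIC)
for i in range(0,140,10): cv2.putText(im,str(20+i),(i*5,8),0,.35,(0,0,255),1);cv2.line(im,(i*5,10),(i*5,14),(0,0,255))
for i in range(0,95,10): cv2.putText(im,str(145+i),(0,i*5+4),0,.35,(0,0,255),1)
cv2.imwrite("pics/c_wl.png",im)
```

```text
(no output)
```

View pics/c_wl.png

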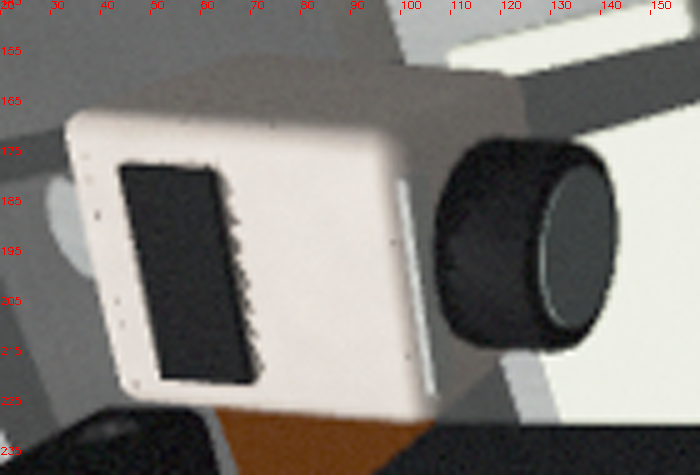

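```bash
cat > fitcam.py <<'E'
from h import *
s,c=pickle.load(open("w_lens.pkl","rb"))
W=[(0,(576,247))]+[(k,q) for k,q in [((0,-1,1),(402,130)),((0,1,1),(437,421)),((1,-1,1),(67,111)),((1,1,1),(123,398)),((0,-1,-1),(526,83)),((1,-1,-1),(248,54))]]
W=[(k,(20+(x+.5)/5-.5,145+(y+.5)/5-.5)) for k,(x,y) in W]
S=[(0,(347.7,151)),((0,1,1),(349,135.6)),((0,-1,1),(356.6,145.6)),((1,1,1),(369,127.6)),((1,-1,1),(376,140.4)),((0,-1,-1),(360.6,159.4)),((1,-1,-1),(378.6,151))]
D=[(0,(263,126.6))]
def pt(v,k):
    L=lensR(np.degrees(v[3]),25);
    if k==0:return v[:3]
    return v[:3]+L@np.array([v[4]+k[0]*.075,k[1]*.035,v[5]+k[2]*.03])
def f(v):
    o=[]
    for k,q in W:o.append((wproj(s,c,pt(v,k))[0]-q)/1.0)
    for k,q in S:o.append(.7*(proj("scene",pt(v,k))[0]-q))
    for k,q in D:o.append(.7*(proj("side",pt(v,k))[0]-q))
    return np.concatenate(o)
o=least_squares(f,[.595,.337,.3,np.radians(78),.03,0],loss="soft_l1")
v=o.x;print(v[:3].round(4),np.degrees(v[3]),v[4:]);print(f(v).reshape(-1,2).round(2))
L=lensR(np.degrees(v[3]));print("view",v[:3]-.16*L[:,0])
J=o.jac;print("sd",np.sqrt(np.diag(np.linalg.inv(J.T@J))))
E
python3 fitcam.py
```

```text
[0.5869 0.3453 0.2964] 73.33532028035229 [ 0.02319158 -0.0034425 ]
[[-0.05  0.05]
 [-0.55  0.63]
 [ 0.72  0.43]
 [-0.79  0.12]
 [ 1.    0.44]
 [ 1.18 -3.34]
 [-0.33 -1.1 ]
 [ 0.33 -0.54]
 [ 0.13 -0.04]
 [-0.51  2.28]
 [ 0.9  -1.32]
 [ 1.22 -1.08]
 [ 0.06  0.68]
 [ 2.39 -0.15]
 [-1.26  1.56]]
view [0.54532926 0.20633785 0.22881369]
sd [0.00096069 0.00363573 0.00296193 0.01546469 0.00200456 0.00348823]
```

Run:
```python
import itertools,re
src=open("fitcam.py").read()
import numpy as np
ns={}
exec(src.split("o=least_squares")[0],ns)
from scipy.optimize import least_squares
for perm in itertools.permutations([.075,.07,.06]):
    def pt(v,k,perm=perm):
        L=ns["lensR"](np.degrees(v[3]),25)
        return v[:3] if k==0 else v[:3]+L@np.array([v[4]+k[0]*perm[0],k[1]*perm[1]/2,v[5]+k[2]*perm[2]/2])
    ns["pt"]=pt
    o=least_squares(ns["f"],[.595,.337,.3,1.36,.03,0],loss="soft_l1")
    print(perm,o.cost.round(2),o.x[:3].round(4),np.degrees(o.x[3]).round(1),o.x[4:].round(4))
def pt(v,k):
    L=ns["lensR"](np.degrees(v[3]),25)
    return v[:3] if k==0 else v[:3]+L@np.array([v[4]+k[0]*v[6],k[1]*v[7]/2,v[5]+k[2]*v[8]/2])
ns["pt"]=pt
o=least_squares(ns["f"],[.595,.337,.3,1.36,.03,0,.075,.07,.06],loss="soft_l1")
print(o.cost,o.x.round(4),np.degrees(o.x[3]));print(ns["f"](o.x).reshape(-1,2).round(2))
```

```text
(0.075, 0.07, 0.06) 12.14 [0.5869 0.3453 0.2964] 73.3 [ 0.0232 -0.0034]
(0.075, 0.06, 0.07) 28.24 [0.588  0.3408 0.2997] 74.0 [ 0.0226 -0.0082]
(0.07, 0.075, 0.06) 22.66 [0.5865 0.3472 0.295 ] 72.8 [0.0228 0.0017]
(0.07, 0.06, 0.075) 33.72 [0.5883 0.3394 0.3008] 74.1 [ 0.0242 -0.0088]
(0.06, 0.075, 0.07) 52.96 [0.5871 0.3446 0.2969] 72.7 [ 0.0277 -0.001 ]
(0.06, 0.07, 0.075) 48.26 [0.5883 0.3393 0.3008] 73.1 [ 0.0308 -0.0079]
8.901945201291554 [ 0.5877  0.3419  0.2989  1.2729  0.0228 -0.0014  0.0725  0.0676  0.057 ] 72.9318554381723
[[-0.12 -0.14]
 [-0.8   1.33]
 [ 0.06 -0.07]
 [ 0.14  0.47]
 [ 1.41 -0.33]
 [ 0.17 -2.49]
 [-0.64 -0.57]
 [-0.09 -0.63]
 [-0.26 -0.05]
 [-1.16  1.99]
 [ 0.08 -1.05]
 [ 0.11 -1.08]
 [-0.72  0.05]
 [ 1.17 -0.52]
 [-1.02  1.47]]
```

Run:
```python
from h import *
s,c=pickle.load(open("w_lens.pkl","rb"))
p,Rm=plan(s["tcp_pos"],s["ee_rot"],[.49,.27,.44],down(-107),5,.15,1,1)
s2=dict(tcp_pos=p,ee_rot=Rm);print(wproj(s2,c,[[.5877,.342,.299],[.608,.3985,0]]))
```

```text
[[-2.6,2.1,-0.7,0.3,4.9,1.0,0.15],[-2.4,2.1,-0.9,0.3,4.9,0.9,0.15],[-2.3,2.1,-1.1,0.3,4.9,1.0,0.15],[-2.2,2.2,-1.3,0.3,5.0,0.9,0.15],[-2.0,2.1,-1.5,0.3,4.9,1.0,0.15]]
end [0.4902 0.2696 0.4395]
[[174.31628723 111.9570924 ]
 [190.20998698 106.58145295]]
```

Request:
move_arm(series=[[[-2.6, 2.1, -0.7, 0.3, 4.9, 1.0, 0.15], [-2.4, 2.1, -0.9, 0.3, 4.9, 0.9, 0.15], [-2.3, 2.1, -1.1, 0.3, 4.9, 1.0, 0.15], [-2.2, 2.2, -1.3, 0.3, 5.0, 0.9, 0.15], [-2.0, 2.1, -1.5, 0.3, 4.9, 1.0, 0.15], [0, 0, 0, 0, 0, 0, 0.15], [0, 0, 0, 0, 0, 0, 0.15]]])

```text
time_s: 6.68
tcp_pos: [0.4901, 0.2697, 0.4407]
ee_rot: [[-0.291, -0.957, 0.003], [-0.957, 0.291, 0.001], [-0.002, -0.003, -1.0]]
wrist_force: [-0.3, -0.1, 0.5]
gripper_width: 0.575
```

Run:
```python
from h import *
s,c=snap("lens2")
im=c["color"][20:200,90:290];im=cv2.resize(im,None,fx=4,fy=4,interpolation=cv2.INTER_CUBIC)[:600]
cv2.imwrite("pics/c_wl2.png",im)
```

```text
6.675 [0.4901 0.2697 0.4407] [ 45.5  11.7  16.2   0.1 -94.3  27.6] 0.5754494643585782
```

View pics/c_wl2.png

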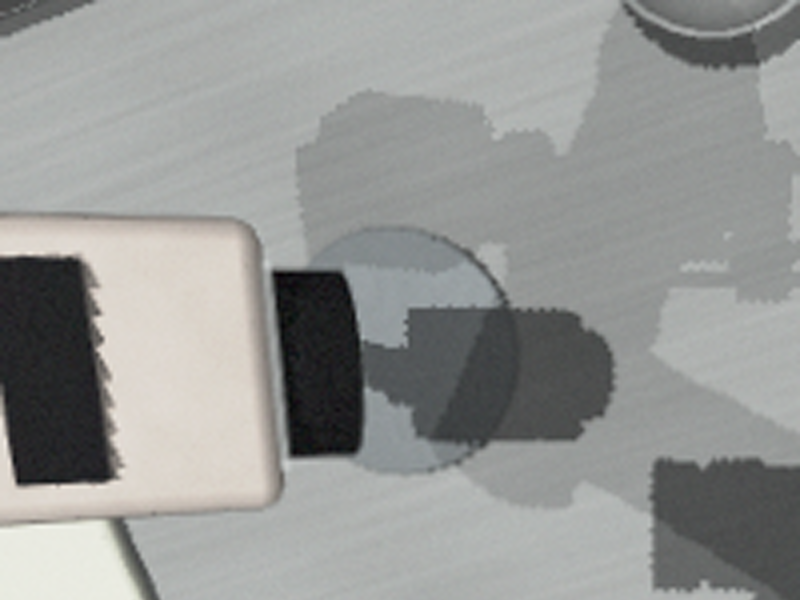

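```bash
cat > fit2.py <<'E'
import numpy as np
exec(open("fitcam.py").read().split("o=least_squares")[0])
s2,c2=pickle.load(open("w_lens2.pkl","rb"))
q2=lambda x,y:np.array((90+(x+.5)/4-.5,20+(y+.5)/4-.5))
ft=wbp(s2,c2,q2(396,350),.008);print("foot",ft)
foot=np.mean([ft,[.6081,.3986]],axis=0)
th=np.linspace(0,2*np.pi,73)
def circ(v,off=0):
    L=lensR(np.degrees(v[3]));return v[:3]+.025*(np.outer(np.cos(th),L[:,1])+np.outer(np.sin(th),L[:,2]))+off*L[:,0]
rd=.0015 # rounding of the corners
def pt(v,k):
    L=lensR(np.degrees(v[3]),25)
    if k==0:return v[:3]
    return v[:3]+L@np.array([v[4]+rd+k[0]*(.075-2*rd),k[1]*(.035-rd),v[5]+k[2]*(.03-rd)])
def g(v,usefoot=True):
    o=[f(v)]
    P=wproj(s2,c2,circ(v));a=q2(0,271)[1],q2(0,456)[1],q2(364,0)[0]
    o.append([P[:,1].min()-a[0],P[:,1].max()-a[1],P[:,0].max()-a[2]])
    for k,q in [((0,-1,1),(258,218)),((0,1,1),(283,507))]: o.append(wproj(s2,c2,pt(v,k))[0]-q2(*q))
    # big picture circle in w_lens : glass outline
    if usefoot:
        d=foot-v[:2];n=np.array([-np.sin(v[3]),np.cos(v[3])]);o.append([d@n/.001])
    return np.concatenate([np.ravel(x) for x in o])
for uf in(True,False):
    o=least_squares(g,[.595,.337,.3,np.radians(78),.03,0],loss="soft_l1",args=(uf,));v=o.x
    print(uf,o.cost.round(2),v[:3].round(4),np.degrees(v[3]).round(2),v[4:].round(4));
    print(g(v,uf)[30:].round(2));L=lensR(np.degrees(v[3]));print("view",(v[:3]-.16*L[:,0]).round(4))
    d=foot-v[:2];print("foot lateral",d@[-np.sin(v[3]),np.cos(v[3])])
    J=o.jac;print("sd",np.sqrt(np.diag(np.linalg.inv(J.T@J))).round(4))
print(g(v,uf)[:30].reshape(-1,2).round(1))
E
python3 fit2.py
```

```text
foot [0.6082374  0.40088168]
True 11.34 [0.5881 0.3388 0.3011] 72.56 [ 0.021  -0.0013]
[-0.49 -0.11 -0.15 -0.23  1.26 -0.04 -1.04 -0.83]
view [0.5447 0.2005 0.2335]
foot lateral -0.0008341931513276826
sd [0.0006 0.0013 0.0018 0.0105 0.001  0.0022]
False 10.95 [0.5881 0.3389 0.301 ] 72.74 [ 0.021  -0.0014]
[-0.4  -0.04 -0.18 -0.45  1.41 -0.04 -0.94]
view [0.5451 0.2004 0.2334]
foot lateral -0.001131818511896069
sd [0.0006 0.0013 0.0018 0.0109 0.001  0.0022]
[[ 0.  -0.1]
 [-0.7  1.5]
 [ 0.1  0.1]
 [-0.1  0.4]
 [ 1.1 -0.3]
 [ 0.5 -2.6]
 [-0.5 -0.8]
 [-0.5 -0.7]
 [-0.7 -0.1]
 [-1.7  1.9]
 [-0.4 -1. ]
 [-0.5 -1.1]
 [-1.2 -0. ]
 [ 0.6 -0.6]
 [-0.9  1.4]]
```

Run:
```python
from h import *
s,c=pickle.load(open("w_lens2.pkl","rb"))
p,Rm=plan(s["tcp_pos"],s["ee_rot"],[.597,-.185,.29],down(-165.7),10,.15,1,1)
```

```text
[[4.0,-2.3,1.5,0.0,0.0,5.9,0.15],[3.8,-2.8,1.5,0.0,0.0,5.9,0.15],[3.5,-3.1,1.5,0.0,0.0,5.9,0.15],[3.1,-3.5,1.5,0.0,0.0,5.9,0.15],[2.8,-3.8,1.5,0.0,0.0,5.9,0.15],[2.4,-4.0,1.5,0.0,0.0,5.9,0.15],[1.9,-4.2,1.5,0.0,0.1,5.8,0.15],[1.5,-4.4,1.5,0.0,0.0,5.9,0.15],[1.0,-4.6,1.5,0.0,0.1,5.8,0.15],[0.6,-4.6,1.6,0.0,0.0,5.9,0.15]]
end [ 0.5968 -0.1846  0.2896]
```

Request:
move_arm(series=[[[4.0, -2.3, 1.5, 0, 0, 5.9, 0.15], [3.8, -2.8, 1.5, 0, 0, 5.9, 0.15], [3.5, -3.1, 1.5, 0, 0, 5.9, 0.15], [3.1, -3.5, 1.5, 0, 0, 5.9, 0.15], [2.8, -3.8, 1.5, 0, 0, 5.9, 0.15], [2.4, -4.0, 1.5, 0, 0, 5.9, 0.15], [1.9, -4.2, 1.5, 0, 0, 5.9, 0.15], [1.5, -4.4, 1.5, 0, 0, 5.9, 0.15], [1.0, -4.6, 1.5, 0, 0, 5.8, 0.15], [0.6, -4.6, 1.6, 0, 0, 5.9, 0.15], [0, 0, 0, 0, 0, 0, 0.15], [0, 0, 0, 0, 0, 0, 0.15]]])

```text
time_s: 8.22
tcp_pos: [0.5963, -0.1855, 0.2902]
ee_rot: [[-0.97, -0.242, 0.005], [-0.242, 0.97, 0.002], [-0.005, 0.001, -1.0]]
wrist_force: [0.0, 0.4, -0.6]
gripper_width: 0.577
```

Run:
```python
from h import *
s,c=snap("blk");print(s["ee_rot"].round(3))
a=np.radians(14.3);ux=np.array([np.cos(a),np.sin(a)]);uy=np.array([-np.sin(a),np.cos(a)]);ctr=np.array([.536,-.2415])
for e in(-.075,.075):
  for x in (-.01,.01):
    print((wproj(s,c,[*(ctr+ux*(.072+x)+uy*e),.12])[0]*1.5).round(1))
```

```text
8.225 [ 0.5963 -0.1855  0.2902] [ -2.5  19.8   6.8  -0.1 -76.7  16.6] 0.5766034281614413
[[-0.97  -0.242  0.005]
 [-0.242  0.97   0.002]
 [-0.005  0.001 -1.   ]]
[404.5 111.3]
[378.9 111.4]
[403.7 292.8]
[381.1 292.8]
```

View pics/w_blk.png

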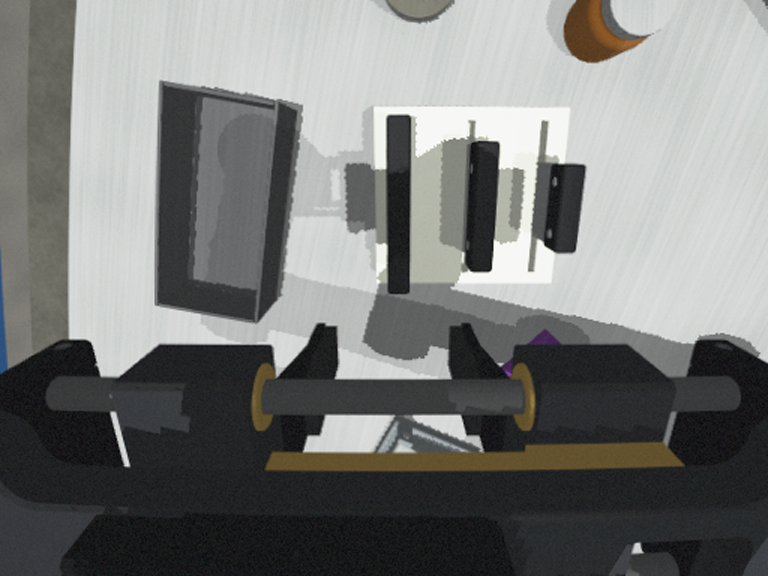

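Run:
```python
from h import *
s,c=pickle.load(open("w_blk.pkl","rb"))
f=lambda q,z:wbp(s,c,(np.array(q)+.5)/1.5-.5,z)
Cn=[f(q,.04) for q in [(374,107),(570,107),(553,283),(376,283)]]
print(np.round(Cn,4));ctr=np.mean(Cn,0)
for i,j in((1,0),(2,3),(0,3),(1,2)):
    d=Cn[j]-Cn[i];print(np.linalg.norm(d),np.degrees(np.arctan2(d[1],d[0])))
H=[f(q,.12) for q in [(388,114.5),(410,114.5),(411,293.5),(388,293.5)]]
m=np.mean(H,0);print("ctr",ctr,"handle top",m);d=(H[3]+H[2]-H[0]-H[1])/2;print(np.linalg.norm(d),np.degrees(np.arctan2(d[1],d[0])),np.linalg.norm(H[0]-H[1]))
im=c["color"][60:210,235:400];im=cv2.resize(im,None,fx=4,fy=4,interpolation=cv2.INTER_CUBIC);cv2.imwrite("pics/c_blk2.png",im)
a=np.radians(14.4);print("local",np.array([[np.cos(a),np.sin(a)],[-np.sin(a),np.cos(a)]])@(m-ctr))
```

```text
[[ 0.6445 -0.3039]
 [ 0.46   -0.3517]
 [ 0.4128 -0.178 ]
 [ 0.6011 -0.1306]]
0.1906136779937936 14.51820982922251
0.19425161510655695 14.143637377139676
0.17866743993369125 104.03745758522453
0.17994372786450377 105.19792070179393
ctr [ 0.52959316 -0.24103687] handle top [ 0.59982537 -0.22388981]
0.148316077640971 104.51397088387351 0.017216620427619556
local [ 0.07229003 -0.00085768]
```

View pics/c_blk2.png

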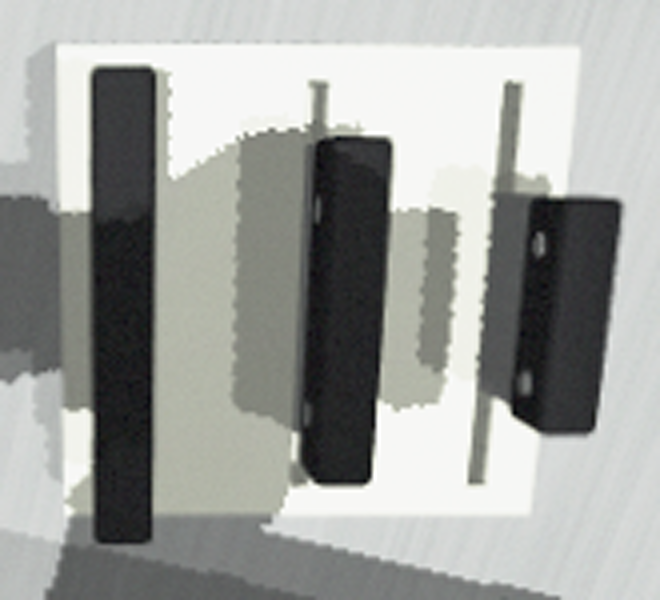

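Run:
```python
from h import *
from station import r
s=r.sense();d={n:r.capture(n) for n in("scene","side")};pickle.dump((s,d),open("cap1.pkl","wb"))
R_=s["ee_rot"];p=s["tcp_pos"];print(p,s["time_s"])
w=s["gripper_width"]*.087/2
outs=[]
for n in d:
    im=d[n]["color"].copy();pts=proj(n,[p,p+R_[:,0]*w,p-R_[:,0]*w,p-R_[:,2]*.05]);print(n,pts.round(1))
    x0,y0=(pts[0]-[50,60]).astype(int);k=6
    cr=cv2.resize(im[y0:y0+90,x0:x0+100],None,fx=k,fy=k,interpolation=cv2.INTER_CUBIC)
    for q in pts: cv2.circle(cr,tuple(((q-[x0,y0]+.5)*k).astype(int)),2,(0,255,0),-1)
    cv2.imwrite(f"pics/tip_{n}.png",cr)
```

```text
[ 0.59656328 -0.18480485  0.29074503] 8.275
scene [[203.2 205.4]
 [198.4 200.9]
 [208.1 210. ]
 [201.7 193.9]]
side [[296.5 223.5]
 [289.  226.1]
 [303.9 221. ]
 [297.6 211.5]]
```

View pics/tip_scene.png

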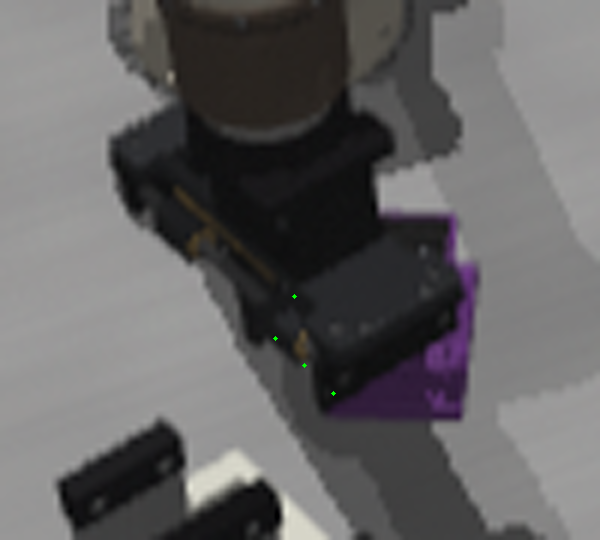

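View pics/tip_side.png

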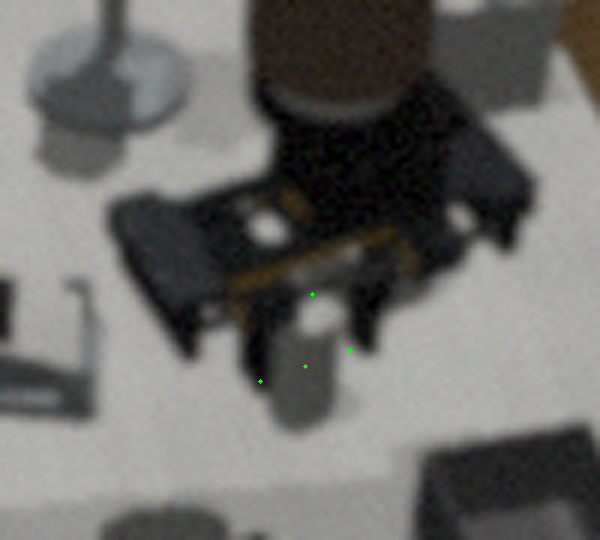

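Run:
```python
from h import *
s,c=pickle.load(open("w_blk.pkl","rb"))
Rm,p=s["ee_rot"],s["tcp_pos"];w=s["gripper_width"]*.0435
for x in(-w,w,-w-.015,w+.015):
  print([ (wproj(s,c,p+Rm@[x,y,0])[0]*1.5).round(1).tolist() for y in(-.0095,.0095)])
im=c["color"][200:310,190:340];im=cv2.resize(im,None,fx=5,fy=5,interpolation=cv2.INTER_CUBIC);im=np.clip(im.astype(float)*2.5,0,255)
for x in(-w,w):
  for y in(-.0095,.0095):
    q=(wproj(s,c,p+Rm@[x,y,0])[0]-[190,200]+.5)*5;cv2.circle(im,tuple(q.astype(int)),3,(0,255,0),-1)
cv2.imwrite("pics/fing.png",im)
```

```text
[[333.8, 323.5], [335.6, 361.5]]
[[446.4, 323.6], [444.6, 361.6]]
[[300.2, 323.4], [303.1, 361.4]]
[[480.0, 323.5], [477.1, 361.5]][ WARN:0@0.715] global loadsave.cpp:1063 imwrite_ Unsupported depth image for selected encoder is fallbacked to CV_8U.
```

View pics/fing.png

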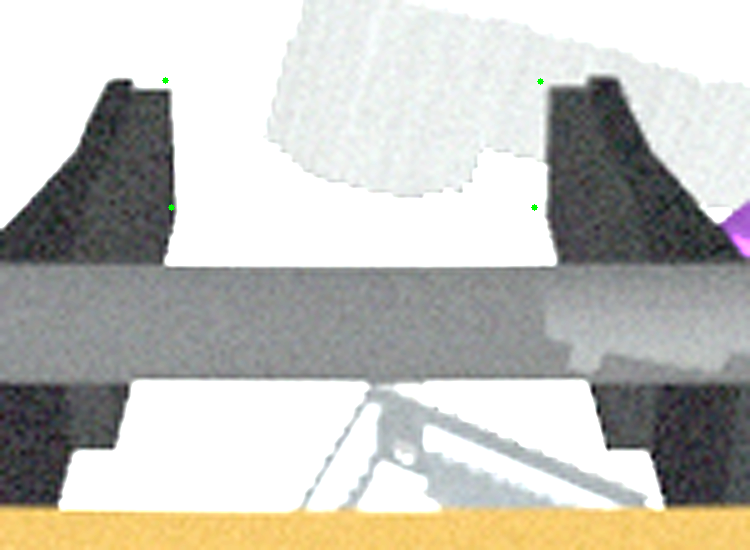

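```bash
cat > fit3.py <<'E'
import numpy as np
src=open("fit2.py").read().split("for uf in")[0]
exec(src)
for cc in (c,c2): cc["cx"]+=1.1;cc["cy"]+=1.1
sp,cp=pickle.load(open("w_ped.pkl","rb"));cp["cx"]+=1.1;cp["cy"]+=1.1
f1=wbp(s2,c2,q2(396,350),.008);f2=wbp(sp,cp,((124.5)/1.5-.5,137.5/1.5-.5),.008);foot=(f1+f2)/2;print("foot",f1,f2)
print("press",wbp(sp,cp,(440.5/1.5-.5,243.5/1.5-.5),.068))
def f(v):
    o=[];b=v[6:9]
    for k,q in W:o.append((wproj(s,c,pt(v,k))[0]-q))
    for k,q in S:o.append(.7*(proj("scene",pt(v,k)+b)[0]-q))
    for k,q in D:o.append(.7*(proj("side",pt(v,k)+b)[0]-q))
    o.append((b-[.003,0,0])/.003)
    return np.concatenate(o)
o=least_squares(g,[.595,.337,.3,np.radians(78),.03,0,.003,0,0],loss="soft_l1");v=o.x
print(o.cost.round(2),v[:3].round(4),np.degrees(v[3]).round(2),v[4:].round(4));
L=lensR(np.degrees(v[3]));print("view",(v[:3]-.16*L[:,0]).round(4))
d=foot-v[:2];print("foot lateral",d@[-np.sin(v[3]),np.cos(v[3])]);print(g(v).round(1))
sb,cb=pickle.load(open("w_blk.pkl","rb"));cb["cx"]+=1.1;cb["cy"]+=1.1
h=lambda q,z:wbp(sb,cb,(np.array(q)+.5)/1.5-.5,z)
print("blk",np.mean([h(q,.04) for q in [(374,107),(570,107),(553,283),(376,283)]],0),"handle",np.mean([h(q,.12) for q in [(388,114.5),(410,114.5),(411,293.5),(388,293.5)]],0))
E
python3 fit3.py
```

```text
foot [0.6082374  0.40088168]
foot [0.61110895 0.40234501] [0.61018183 0.39982069]
press [0.46181947 0.11634266]
9.64 [0.5895 0.3391 0.3018] 72.44 [ 0.0207 -0.0011  0.0032  0.0002  0.0004]
view [0.5458 0.2009 0.2342]
foot lateral -0.001446803935551803
[ 0.   0.1 -0.7  1.5 -0.   0.4 -0.4  0.1  0.8 -0.3  0.8 -2.5 -0.5 -1.
  0.2 -0.4 -0.   0.2 -1.1  2.2  0.3 -0.7  0.2 -0.8 -0.6  0.3  1.3 -0.1
 -0.1  1.1  0.1  0.1  0.1 -0.6 -0.  -0.1  0.   0.9  0.1 -1.  -1.4]
blk [ 0.53175463 -0.24223756] handle [ 0.60150255 -0.22489294]
```

Run:
```python
from h import *
from station import r
s=r.sense()
p,Rm=plan(s["tcp_pos"],s["ee_rot"],[.6015,-.225,.145],down(-165.5),4,.15,1,1)
```

```text
[[0.2,-1.0,3.7,0.0,0.1,-0.1,0.15],[0.1,-1.0,3.6,0.0,0.1,-0.1,0.15],[0.2,-1.0,3.7,0.0,0.1,-0.1,0.15],[0.1,-1.1,3.6,0.0,0.1,0.0,0.15]]
end [ 0.6018 -0.225   0.1451]
```

Request:
move_arm(series=[[[0.2, -1.0, 3.7, 0, 0.1, -0.1, 0.15], [0.1, -1.0, 3.6, 0, 0.1, -0.1, 0.15], [0.2, -1.0, 3.7, 0, 0.1, -0.1, 0.15], [0.1, -1.1, 3.6, 0, 0.1, 0, 0.15], [0, 0, 0, 0, 0, 0, 0.15], [0, 0, 0, 0, 0, 0, 0.15]]])

```text
time_s: 9.12
tcp_pos: [0.6027, -0.2253, 0.1462]
ee_rot: [[-0.968, -0.25, 0.001], [-0.25, 0.968, -0.001], [-0.001, -0.001, -1.0]]
wrist_force: [0.4, -0.1, 1.0]
gripper_width: 0.58
```

Run:
```python
from h import *
s,c=snap("pre");print(s["ee_rot"].round(3))
```

```text
9.125 [ 0.6027 -0.2253  0.1462] [ -6.1  27.1  -2.9   0.  -60.   20.6] 0.5801659399166446
[[-0.968 -0.25   0.001]
 [-0.25   0.968 -0.001]
 [-0.001 -0.001 -1.   ]]
```

View pics/w_pre.png

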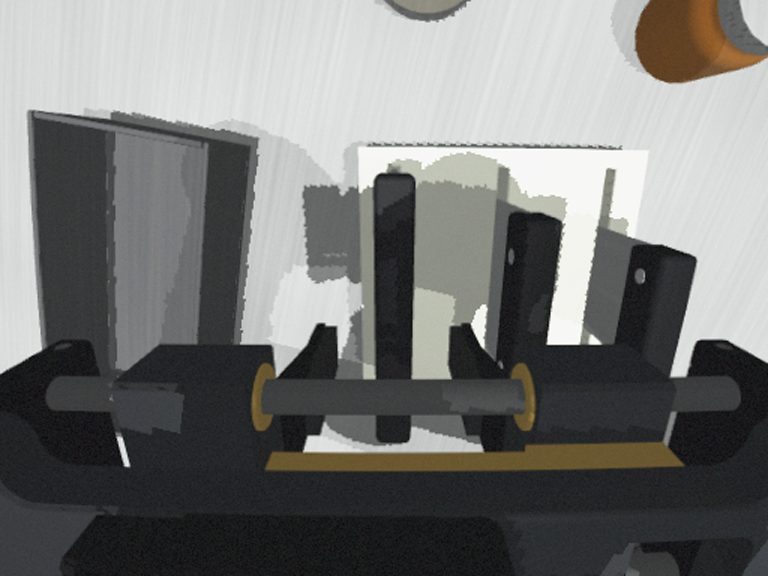

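Run:
```python
from h import *
s,c=pickle.load(open("w_pre.pkl","rb"));c["cx"]+=1.1;c["cy"]+=1.1
h=lambda q,z:wbp(s,c,(np.array(q)+.5)/1.5-.5,z)
a,b=h((395,173),.12),h((394,443),.12);m=(a+b)/2;print(a,b,np.linalg.norm(a-b),m, s["ee_rot"][:2,:2].T@(m-s["tcp_pos"][:2]))
```

```text
[ 0.62004666 -0.29748734] [ 0.58296119 -0.15248416] 0.14967048079931872 [ 0.60150393 -0.22498575] [0.00111734 0.00061838]
```

Centred to within about 1 mm. I'll go down and grip.

Request:
move_arm(series=[[[0.1, 0.1, 2.0, 0, 0, 0, 0.15], [0, 0, 2.0, 0, 0, 0, 0.15], [0, 0, 1.5, 0, 0, 0, 0.15], [0, 0, 0.4, 0, 0, 0, 0.15], [0, 0, 0, 0, 0, 0, 0.15]]])

```text
time_s: 9.8
tcp_pos: [0.6007, -0.225, 0.0857]
ee_rot: [[-0.969, -0.249, -0.001], [-0.249, 0.969, 0.0], [0.001, 0.0, -1.0]]
wrist_force: [-0.3, -0.2, 0.7]
gripper_width: 0.575
```

Request:
move_arm(series=[[[0, 0, 0, 0, 0, 0, -0.2], [0, 0, 0, 0, 0, 0, -0.4], [0, 0, 0, 0, 0, 0, -1], [0, 0, 0, 0, 0, 0, -1], [0, 0, 0, 0, 0, 0, -1], [0, 0, 0, 0, 0, 0, -1]]])

```text
time_s: 10.55
tcp_pos: [0.6004, -0.2251, 0.0853]
ee_rot: [[-0.969, -0.249, -0.002], [-0.249, 0.969, 0.0], [0.001, 0.001, -1.0]]
wrist_force: [1.1, 0.5, 1.7]
gripper_width: 0.23
```

Request:
move_arm(series=[[[0, 0, -1.0, 0, 0, 0, -1], [0, 0, -2.0, 0, 0, 0, -1], [0, 0, -3.0, 0, 0, 0, -1], [0, 0, -3.5, 0, 0, 0, -1], [0, 0, -3.5, 0, 0, 0, -1], [0, 0, -3.0, 0, 0, 0, -1], [0, 0, -1.5, 0, 0, 0, -1], [0, 0, 0, 0, 0, 0, -1]]])

```text
time_s: 11.55
tcp_pos: [0.6006, -0.225, 0.2607]
ee_rot: [[-0.969, -0.248, -0.001], [-0.248, 0.969, 0.001], [0.001, 0.001, -1.0]]
wrist_force: [-0.2, -0.8, -3.2]
gripper_width: 0.231
```

Run:
```python
from h import *
from station import r
s,c=snap("held");print(s["ee_rot"].round(3),s["wrist_force"],s["moment"])
d={n:r.capture(n) for n in("scene","side")};pickle.dump((s,d),open("cap2.pkl","wb"))
cv2.imwrite("pics/sc2.png",np.hstack([cv2.resize(d["scene"]["color"][130:290,110:270],None,fx=2.5,fy=2.5),cv2.resize(d["side"]["color"][150:310,190:350],None,fx=2.5,fy=2.5)]))
```

```text
11.55 [ 0.6006 -0.225   0.2607] [ -6.1  22.5   6.6  -0.  -74.2  20.5] 0.2306701443348144
[[-0.969 -0.248 -0.001]
 [-0.248  0.969  0.001]
 [ 0.001  0.001 -1.   ]] [-0.21082269 -0.7580434  -3.17949497] [ 0.07721063  0.00460769 -0.0257507 ]
```

View pics/w_held.png

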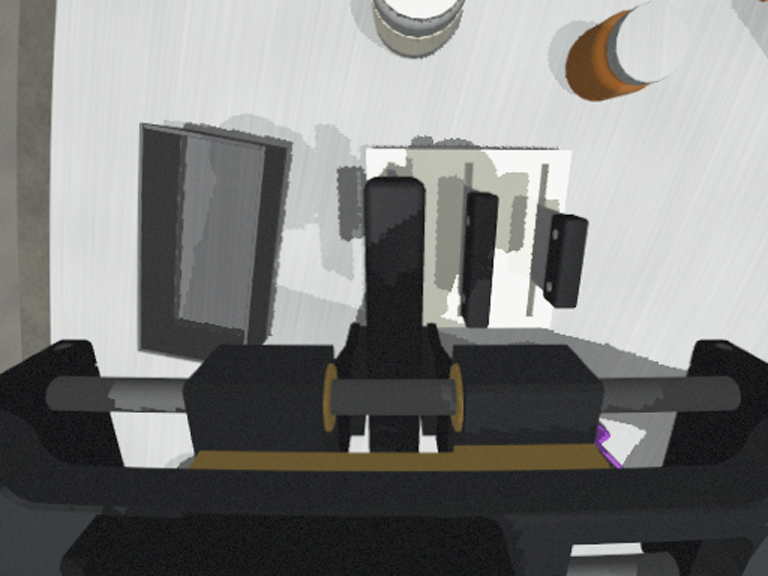

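View pics/sc2.png

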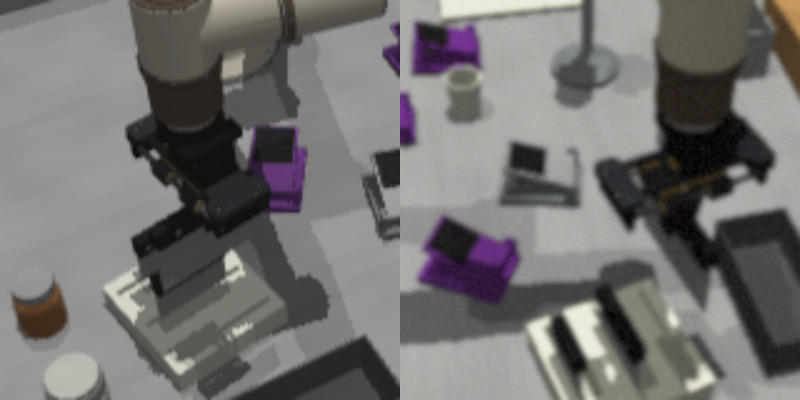

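Run:
```python
from h import *
s,c=pickle.load(open("w_held.pkl","rb"));c["cx"]+=1.1;c["cy"]+=1.1
Rm,p=s["ee_rot"],s["tcp_pos"]
for y in(-.075,.075): print([(wproj(s,c,p+Rm@[x,y+.0006,-.0345])[0]*1.5+.25).round(1) for x in(-.01,.01)])
# held geometry: scraper mid in tool: z = +(0.0755-0.04)
print("off mid along tool z", .0755-.04)
view=np.array([.5458,.2009,.2338]);T=toolR(72.5);off=.0355
tp=view-T[:,2]*off-T[:,1]*.0005;print("TCP target",tp)
p1,R1=plan(p,Rm,[.56,.0,.33],down(-130),7,-1,1,1)
plan(p1,R1,tp+T[:,0]*.0-T[:,2]*.03,T,9,-1,1,1)
```

```text
[array([359.6, 179.4]), array([423.2, 179.5])]
[array([368.8, 537.5]), array([414.9, 537.5])]
off mid along tool z 0.0355
TCP target [0.54176538 0.18644108 0.26597393]
[[-0.2,3.3,-1.0,0.0,0.0,-5.1,-1.0],[-0.5,3.2,-1.0,0.0,0.0,-5.1,-1.0],[-0.8,3.2,-1.0,0.0,0.0,-5.1,-1.0],[-1.1,3.1,-1.0,0.0,0.0,-5.1,-1.0],[-1.4,2.9,-1.0,0.0,0.0,-5.1,-1.0],[-1.6,2.8,-1.0,0.0,0.0,-5.1,-1.0],[-1.9,2.7,-0.9,0.1,0.0,-5.0,-1.0]]
end [5.602e-01 1.000e-04 3.299e-01]
[[-1.3,1.4,0.4,-0.5,-2.7,-2.5,-1.0],[-1.4,1.4,0.5,-0.6,-2.8,-2.5,-1.0],[-1.4,1.3,0.6,-0.5,-2.7,-2.5,-1.0],[-1.4,1.2,0.6,-0.6,-2.8,-2.4,-1.0],[-1.4,1.2,0.7,-0.5,-2.7,-2.5,-1.0],[-1.5,1.1,0.8,-0.6,-2.8,-2.4,-1.0],[-1.5,1.0,0.9,-0.5,-2.7,-2.5,-1.0],[-1.4,1.0,1.0,-0.6,-2.8,-2.4,-1.0],[-1.5,0.9,1.0,-0.5,-2.7,-2.5,-1.0]]
end [0.5381 0.1745 0.2934]
```

Request:
move_arm(series=[[[-0.2, 3.3, -1.0, 0, 0, -5.1, -1], [-0.5, 3.2, -1.0, 0, 0, -5.1, -1], [-0.8, 3.2, -1.0, 0, 0, -5.1, -1], [-1.1, 3.1, -1.0, 0, 0, -5.1, -1], [-1.4, 2.9, -1.0, 0, 0, -5.1, -1], [-1.6, 2.8, -1.0, 0, 0, -5.1, -1], [-1.9, 2.7, -0.9, 0.1, 0, -5.0, -1], [0, 0, 0, 0, 0, 0, -1]]])

```text
time_s: 12.7
tcp_pos: [0.5599, 0.0018, 0.3288]
ee_rot: [[-0.641, -0.768, -0.002], [-0.768, 0.641, -0.001], [0.002, 0.001, -1.0]]
wrist_force: [0.2, -0.2, -2.5]
gripper_width: 0.226
```

Request:
move_arm(series=[[[-1.3, 1.4, 0.4, -0.5, -2.7, -2.5, -1], [-1.4, 1.4, 0.5, -0.6, -2.8, -2.5, -1], [-1.4, 1.3, 0.6, -0.5, -2.7, -2.5, -1], [-1.4, 1.2, 0.6, -0.6, -2.8, -2.4, -1], [-1.4, 1.2, 0.7, -0.5, -2.7, -2.5, -1], [-1.5, 1.1, 0.8, -0.6, -2.8, -2.4, -1], [-1.5, 1.0, 0.9, -0.5, -2.7, -2.5, -1], [-1.4, 1.0, 1.0, -0.6, -2.8, -2.4, -1], [-1.5, 0.9, 1.0, -0.5, -2.7, -2.5, -1], [0, 0, 0, 0, 0, 0, -1]]])

```text
time_s: 13.95
tcp_pos: [0.5372, 0.1739, 0.2914]
ee_rot: [[-0.274, -0.954, 0.124], [-0.865, 0.301, 0.402], [-0.421, 0.003, -0.907]]
wrist_force: [-0.8, -0.5, -3.2]
gripper_width: 0.23
```

Run:
```python
from h import *
s,c=snap("near");print(s["ee_rot"].round(3),s["wrist_force"])
c["cx"]+=1.1;c["cy"]+=1.1;print((wproj(s,c,[.5895,.3391,.3018])*1.5))
T=toolR(72.5);tp=np.array([.5418,.1864,.266])
print(plan(s["tcp_pos"],s["ee_rot"],tp,T,2,-1))
```

```text
13.95 [0.5372 0.1739 0.2914] [ 23.1   8.2  -4.6 -21.3 -62.2  57. ] 0.2302833832325878
[[-0.274 -0.954  0.124]
 [-0.865  0.301  0.402]
 [-0.421  0.003 -0.907]] [-0.75526106 -0.49300287 -3.16705039]
[[132.69008721 295.36561213]]
[[-0.07,-0.04,1.43,0.1,-0.1,0.0,-1.0],[-0.06,-0.03,1.43,0.0,0.0,-0.1,-1.0]]
end [0.5418 0.1864 0.266 ]
(array([0.54178191, 0.18636045, 0.26599522]), array([[-2.71899191e-01, -9.54002510e-01,  1.26293471e-01],
       [-8.64564792e-01,  2.99798253e-01,  4.03297319e-01],
       [-4.22609217e-01,  4.67326880e-04, -9.06311884e-01]]))
```

View pics/w_near.png

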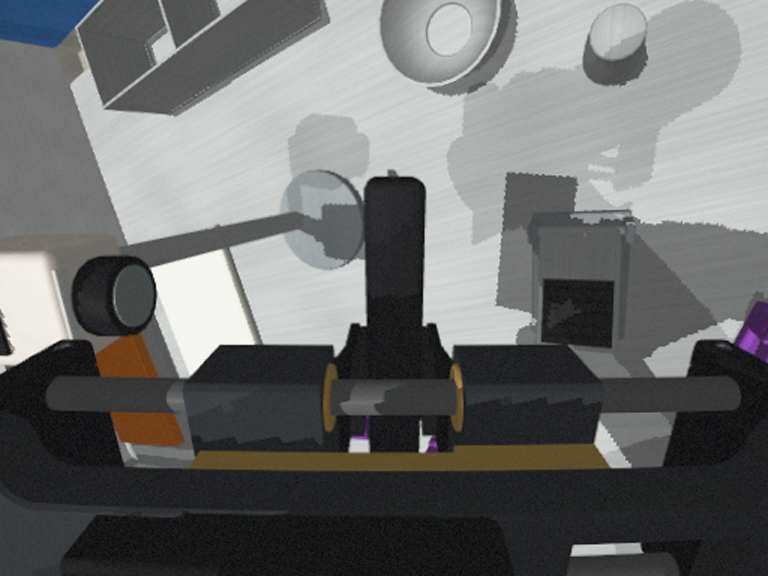

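```bash
cat > ov.py <<'E'
from h import *
import sys
def overlay(tag,v,yaw,d=.0207,dz=-.0011,cs=1.1):
    s,c=pickle.load(open(f"w_{tag}.pkl","rb"));c["cx"]+=cs;c["cy"]+=cs
    L=lensR(yaw);th=np.linspace(0,2*np.pi,90);k=5
    im=cv2.resize(c["color"][140:240,0:150],None,fx=k,fy=k,interpolation=cv2.INTER_CUBIC)
    def line(P,col):
        q=((wproj(s,c,P)-[0,140]+.5)*k).round().astype(int);cv2.polylines(im,[q.reshape(-1,1,2)],False,col,1)
    for o in(0,d): line(v+(.025*np.outer(np.cos(th),L[:,1])+.025*np.outer(np.sin(th),L[:,2]))+o*L[:,0],(0,255,0))
    for z in(-1,1): line([v+L@[d+a*.075,b*.035,dz+z*.03] for a,b in((0,-1),(0,1),(1,1),(1,-1),(0,-1))],(0,0,255))
    line([v+L@[d,-.035,dz+z*.03] for z in(-1,1)],(0,0,255))
    cv2.imwrite(f"pics/ov_{tag}.png",im)
overlay("near",np.array([.5895,.3391,.3018]),72.5)
overlay("lens",np.array([.5895,.3391,.3018]),72.5)
E
python3 ov.py
```

```text
(no output)
```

View pics/ov_near.png

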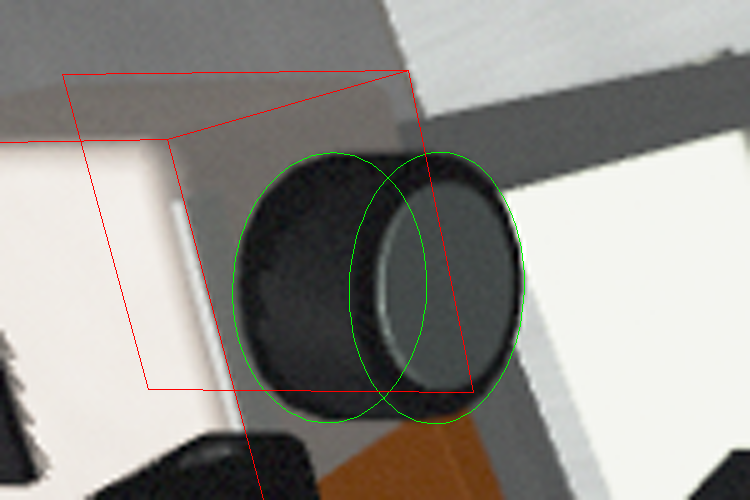

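View pics/ov_lens.png

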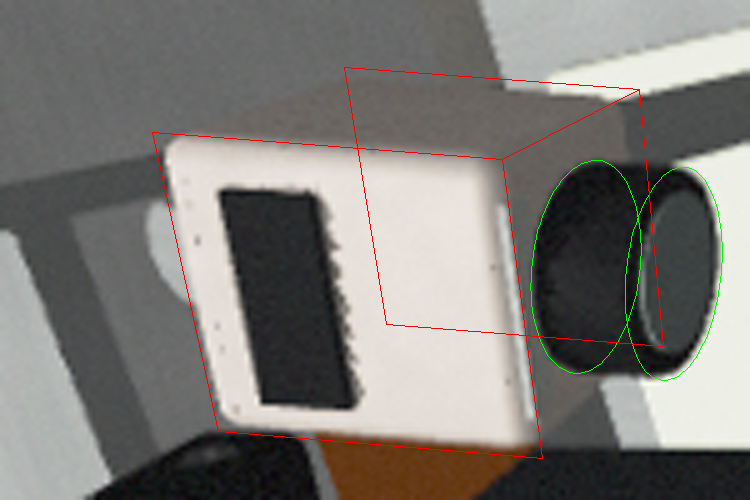

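Request:
move_arm(series=[[[0, 0, 1.0, 0.1, -0.1, 0, -1], [0, 0, 1.0, 0, 0, -0.1, -1], [-0.1, -0.1, 0.8, 0, 0, 0, -1], [0, 0, 0, 0, 0, 0, -1], [0, 0, 0, 0, 0, 0, -1], [0, 0, 0, 0, 0, 0, -1]]])

```text
time_s: 14.75
tcp_pos: [0.543, 0.1863, 0.2683]
ee_rot: [[-0.27, -0.954, 0.129], [-0.864, 0.299, 0.404], [-0.424, -0.003, -0.906]]
wrist_force: [0.7, -0.6, -1.8]
gripper_width: 0.226
```

```bash
cat > chk.py <<'E'
from h import *
import sys
from station import r
s,c=snap(sys.argv[1]);T=toolR(72.5);view=np.array([.5457,.2007,.2335])
mid=s["tcp_pos"]+s["ee_rot"]@[0,.0005,.0355]
print("mid err in lens axes mm",(lensR(72.5).T@(mid-view)*1e3).round(1),"rot err tool deg",np.degrees(R.from_matrix(s["ee_rot"].T@T).as_rotvec()).round(2),s["wrist_force"].round(1))
print("need shift tool cm",(s["ee_rot"].T@(view-mid)*100).round(2))
print("lens predicted px",(np.array(wproj(s,{**c,"cx":c["cx"]+1.1,"cy":c["cy"]+1.1},[.5895,.3391,.3018]))*1.5).round(1))
E
python3 chk.py fin1
```

```text
14.75 [0.543  0.1863 0.2683] [ 24.1   9.7  -6.1 -21.7 -58.8  57.4] 0.2264767132440254
mid err in lens axes mm [ 1.5 -1.3  2.2] rot err tool deg [-0.1   0.09  0.15] [ 0.7 -0.6 -1.8]
need shift tool cm [0.15 0.14 0.22]
lens predicted px [[109.1 313.6]]
```

View pics/w_fin1.png

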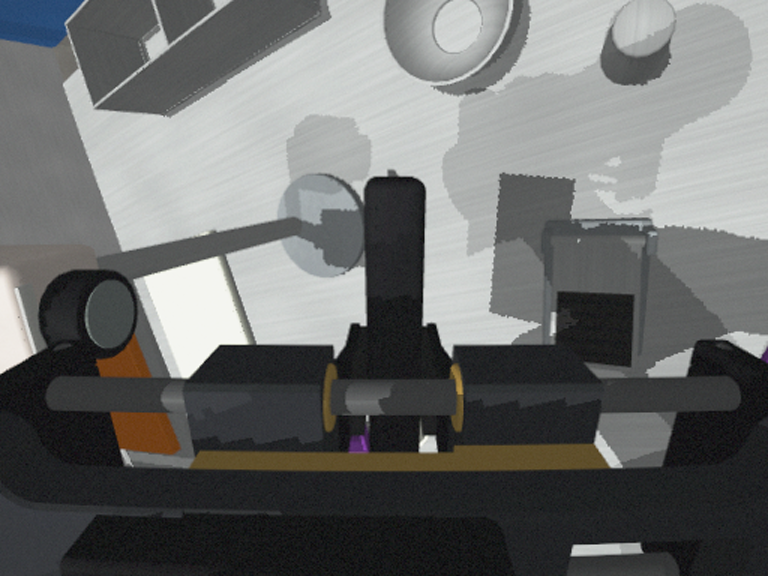

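Request:
move_arm(series=[[[0.2, 0.1, 0.2, 0, 0, 0, -1], [0, 0, 0, 0, 0, 0.1, -1], [0, 0, 0, 0, 0, 0, -1], [0, 0, 0, 0, 0, 0, -1]]])

```text
time_s: 15.3
tcp_pos: [0.5416, 0.1856, 0.2652]
ee_rot: [[-0.272, -0.954, 0.129], [-0.864, 0.301, 0.404], [-0.424, -0.001, -0.906]]
wrist_force: [-1.2, -0.1, -2.4]
gripper_width: 0.229
```

```bash
python3 chk.py fin2
python3 - <<'E'
from h import *
from station import r
d={n:r.capture(n) for n in("scene","side")};pickle.dump(d,open("cap3.pkl","wb"))
im=[]
s,_=pickle.load(open("w_fin2.pkl","rb"));Rm,p=s["ee_rot"],s["tcp_pos"]
for n,(x,y) in dict(scene=(230,90),side=(200,80)).items():
    q=cv2.resize(d[n]["color"][y:y+140,x:x+100],None,fx=4,fy=4,interpolation=cv2.INTER_CUBIC)
    P=[p+[.003,0,0]+Rm@[0,a,b] for a,b in((-.075,-.0345),(.075,-.0345),(.075,.0755),(-.075,.0755),(-.075,-.0345))]
    cv2.polylines(q,[((proj(n,P)-[x,y]+.5)*4).astype(int).reshape(-1,1,2)],False,(0,255,0),1);im.append(q)
cv2.imwrite("pics/fin2s.png",np.hstack(im))
E
```

```text
15.3 [0.5416 0.1856 0.2652] [ 24.1   9.7  -6.5 -21.8 -58.4  57.4] 0.22878457057576157
mid err in lens axes mm [-0.7 -0.2 -0.2] rot err tool deg [-0.07  0.07  0.03] [-1.2 -0.1 -2.4]
need shift tool cm [-0.07  0.02 -0.02]
lens predicted px [[102.  313.8]]
```

View pics/fin2s.png

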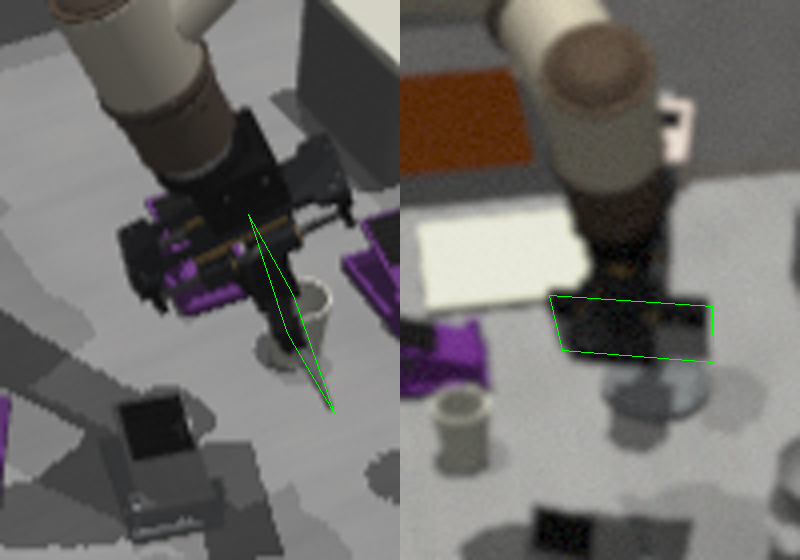

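Run:
```python
from h import *
d=pickle.load(open("cap3.pkl","rb"))
im=d["scene"]["color"][135:205,275:335];cv2.imwrite("pics/z.png",cv2.resize(im,None,fx=8,fy=8,interpolation=cv2.INTER_CUBIC))
```

```text
(no output)
```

View pics/z.png

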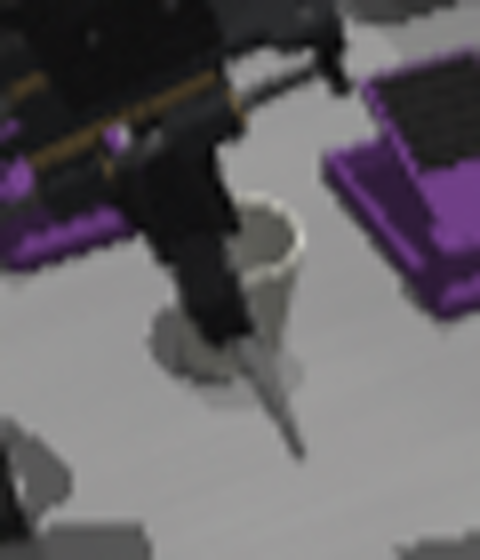

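View pics/w_fin2.png

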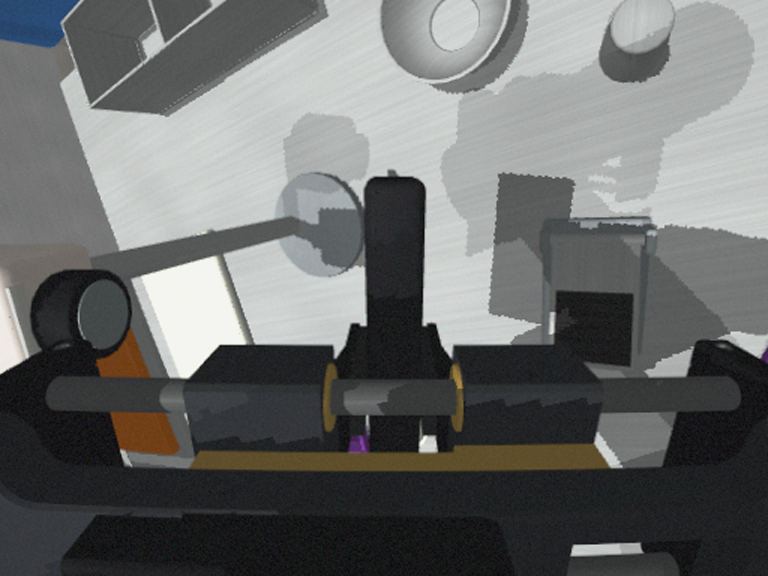

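```bash
python3 -c "
from station import r
s=r.sense();print(s['tcp_pos'],abs(s['joint_velocities']).max(),s['gripper_width']);print(r.finish_job())"
```

```text
[0.54160929 0.18562863 0.26519185] 0.0813511990712136 0.2281241100442216
the job is handed in; nothing more can be done
None
```

I pressed the pedal to its stop, let it spring back, and handed the job in at about 15.4 s with the wide scraper held still in front of the inspection camera. No verdict came back.

**Pedal:** the fingertip reached z = 0.043 m and met the stop at about 36 N. The next wrist picture showed the pedal back up.

**Scraper:** I gripped the 150 mm scraper at the middle of its handle and lifted it straight out. A picture after the lift showed the other two still in their slots.

**Final checks:**
- **Position:** by the measured arm pose, the blade's middle is within about 1 mm of my estimated view point. The blade's angle is within about 0.1° of my estimate.
- **Outline:** the scraper's predicted outline matched the scene and side views to about a pixel.
- **Stillness:** the arm was not moving and the grip width was steady at hand-in.

**Disagreements:**
- **Cameras:** the wrist camera and the fixed cameras first disagreed by about 6 mm on the block's position. I trusted the wrist camera, with a small correction from the fingertips it could see.
- **Lens position:** in the last picture the lens sits about 1.5 mm nearer than I had estimated, so the real distance is probably 159 to 160 mm.
- **Box corner:** one corner of the camera's box fitted 2 to 3 pixels off, perhaps because the corner is rounded. The lens direction is good to roughly 0.6°.

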